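# Let the bench winch back one notch

### The arm

A 7-joint arm with a two-finger parallel gripper is mounted at the origin on the work surface. World frame = base frame: x ahead of the robot, y to its left, z up, the work surface at z = 0. Lengths are in m, angles in rad, forces in N, time in s.
With the tool pointing down it reaches from about 0.4 to 0.85 m from the base axis. Payload 10.4 kg.
Tool frame: the origin (TCP) lies at the very end of the fingers, on their centre line; the grasp point (between the pads) lies 19 mm behind it; z points along the fingers, y is the line along which they close (so a half turn about z gives the same grasp; the last joint's range is limited). The gripper opens to 85 mm and grips with 20 to 120 N. Pads are 22 mm wide; open, the fingers measure 114 mm over their backs; the gripper's body (76 mm by 85 mm) begins 54 mm behind the grasp point. The pads swing forward as they close: fully open they stand 13 mm farther back than shut.
Start: joints at [1.229, 0.332, -0.065, 1.46, 0.022, 1.35, -0.088], TCP at [0.196, -0.594, 0.231] pointing down, gripper open.
Joint ranges: [-2.6, 2.6], [-0.5, 2.12], [-1.47, 1.34], [0.16, 2.42], [-1.27, 4.41], [0.06, 2.06], [-2.6, 2.6]. Speed limits (rad/s): [2.22, 2.22, 2.79, 2.79, 3.14, 3.14, 3.14].

### API

Orientations are given as a unit quaternion [x, y, z, w].
In Python, from workcell import manip, vision, order gives the robot as it stands. The module is installed in compiled form; this text tells all that it offers.
- The arm moves only by the tool move_arm, never from a script. Its argument "motion" is a list of rows, each a list of 3 entries, a list of its own where there are three numbers: the shift along the tool's x, y, z scaled (see below), then the turn, a rotation vector about the tool's x, y, z scaled (see below), then the opening, from -1 (shut) to 1 (fully open). In form: [[[dx, dy, dz], [wx, wy, wz], hand], ...]. A call has 1 to 12 rows; each row shifts and turns the commanded pose from where the row before left it, along the tool's axes as they then stand; what a row does not reach is not made up. The controller multiplies each number of a shift by 0.75 m and each number of a turn by pi/4 rad. A row lasts 1/10 s, in which the tool goes at most 50 mm and 8.59 degrees, less where a joint would pass 70% of its speed; a pose out of reach is approached as far as the arm can. A call with a number of a shift or a turn outside -1 to 1 is refused whole. A call with a gripper value outside its range is refused whole. The fingers move at their own pace and stop on an object; "newtons" is the grip in N (left out, the last holds). Time passes only in rows, so rows that do not move let the fingers close. It gives the time, the measured TCP pose, the force, the opening and the grip force at its end, in the units of the state.
- manip.get_obs(): the state, without advancing time (a new reading comes with each control period).
- vision.camera(name): name is "scene" or "top"; returns a dict with "pixels" (480x640x3 uint8, red, green, blue), "fx", "fy", "cx", "cy" (pixels), "k1" (the pictures are not rectified: a ray, as slopes to the right and down, at radius r is drawn at 1 + k1 r^2 times it, then the intrinsics apply), "R" (3x3) and "t" (3): a world point X has camera coordinates R X + t. Camera axes: x right, y down, z forward; pixel columns grow to the right and rows downward; lengths in m; the calibration is good to about 2 mm. A picture is of the moment at which its call begins. There is no depth.
- order.hand_in(): hands the job in; it is judged then, once.
The state is a dict: "clock": time; "joint_pos": joint angles; "joint_velocities": joint speeds; "tau": joint torques, N m; "position": TCP position; "ee_rot": TCP orientation; "ft_force": force on the tool from outside, world axes, zero at the start; "torque": the same for the moment, N m; "grip_width": opening from 0.0 (shut) to 1.0 (fully open); "grasp_force": force on a finger pad.
Only numpy, scipy, OpenCV 4.12 (cv2) and the standard library are available. Lean on these libraries where they do the work, as an engineer would, in place of code of your own. Each camera call takes 0.05 s, during which the arm holds its last target. There are 200 camera calls.

### The job

The small hand winch on the bench is wound one notch too tight: with the fingertips, lift its ratchet pawl clear of the toothed wheel, push the wheel backward (top away from the pawl's upturned tab, towards the pawl's pivot) by one notch, no more, then press the pawl fully down again into the next gap between the teeth. Only push and press: do not pinch or force any part of the winch, and leave the things lying around it where they are.

Things in the scene. Friction and masses are not known exactly. Their poses are not given: they have to be found in the camera images.
- winch: Grey hand winch screwed to the bench, base plate 200 x 150 x 8 mm. Origin: centre of the base's underside, on the bench. x runs along the 200 mm side from the pawl's tab end to its pivot end, y along the wheel's axle, z up. Two plates at y = +-31 mm carry the axle (tops 103 mm above the bench); the one at -31 mm has an arm up to 153 mm beside the pawl's pivot
- axle (a point): Point on the wheel's axle, 80 mm straight above the winch's origin. Along the axle: at y = -52 mm the steel ratchet wheel (10 teeth, a notch is 36 degrees; radius 54 mm at the teeth, 44 mm in the gaps, 14 mm wide), at 0 a bare drum, at +55 mm five steel spokes 72 degrees apart, 10 mm thick, with black balls 18 mm wide on their ends, reaching 99 mm from the axle
- wheel (a joint): Turn of wheel and spokes, rad, about the winch's y. Grows backward: the top moves to the winch's +x. One notch is 0.63. Starts between -0.17 and -0.06; with the pawl down it cannot go above 0, where a tooth meets the pawl. The pawl fits fully into its first gap from -0.22 to 0 and into the next from 0.40 to 0.63. Friction holds it where it is left; 3 to 5 N on a spoke's end moves it
- pawl (a joint): Angle of the pawl, rad: 0 fully down in a gap, 0.95 fully raised (stop); clear of the teeth above 0.2. Stiff pivot: it stays where it is left; about 1 to 2 N at the tab moves it. A dark steel bar, 12 mm wide, 10 mm thick, level when down, reaches 73 mm from the pivot to -x over the top of the ratchet wheel; a nose under it enters the gaps; at its free end a tab slants up and outward
- pivot (a point): Pawl's pivot, fixed in the winch's frame at x = 62, y = -52, z = 140 mm; its axis is parallel to the winch's y
- tab_end (a point): Middle of the upper edge of the pawl's finger tab (26 mm wide, 4 mm thick, rising from the bar's end, leaning outward); moves with the pawl. While the pawl is down it is 86 mm to the -x side of the pivot and 66 mm above it. Its faces are polished and slippery: a fingertip against its outer (-x) face, moved up and towards +x along the circle about the pivot, lifts the pawl
- bar_top (a point): Point on the top face of the pawl's bar, 30 mm from the pivot, moves with the pawl; pressing down here lowers the pawl, whose end stop gives about 0.2 mm/N. 145 mm above the bench when the pawl is down
- spoke_end (a point): Centre of the ball (radius 9 mm) on the spoke that stands up highest, 90 mm from the axle; at wheel angle 0 it leans 25 degrees from upright to the winch's -x. It moves with the wheel
- driver: Screwdriver, 170 mm, lying by the winch; bystander
- tape: Roll of black tape, 84 mm across, 24 mm high, lying flat; bystander
- jar: Small clear jar with a white lid, 52 mm across, 60 mm high; bystander
- connector: Grey plug housing, 26 x 44 x 26 mm; bystander
- caliper: Caliper, 150 mm long, 12 mm high, lying flat; bystander
- cup: White mug, 76 mm across, 85 mm high, at the left; bystander
- tray: Black two-part tray, 120 x 160 x 30 mm, at the right; bystander

How it is judged:
On the way, in this order (a step that is already met when the one before it is completed fails the run):
1. the pawl is lifted clear of the teeth before the wheel goes back (value of joint pawl above 0.25 rad and value of joint wheel below 0.2 rad), for 0.2 s.
2. with the pawl up, the wheel is pushed back one notch (value of joint wheel between 0.36 and 0.68 rad and value of joint pawl above 0.12 rad), for 0.2 s.
At the end, for the whole second after the job is handed in: The pawl is fully down (joint below 0.07 rad) in the next gap: the wheel rests one notch back from its first gap (joint between 0.36 and 0.68 rad) (value of joint wheel between 0.36 and 0.68 rad and value of joint pawl below 0.07 rad and velocity of joint wheel between -0.05 and 0.05 rad/s); the robot touches nothing.
It fails at once if the wheel is let back more than one notch (joint above 0.95 rad) (value of joint wheel above 0.95 rad).
It fails at once if the pawl is pinched or forced (the fingers load it with more than 30 N) (contact force between the fingers and pawl above 30 N).
It fails at once if the wheel or a spoke is pinched or forced (the fingers load it with more than 30 N) (contact force between the fingers and wheel above 30 N).
It fails at once if a bystander is moved by more than 30 mm, or lifted (distance of any of driver, tape, jar, connector, caliper, cup, tray from where it was at the start of the episode above 0.03 m).
It also fails if it takes over 51 s, if anything falls off the work surface, if the arm or the gripper's body presses on something with over 40 N, if the wrist force passes 120 N, or if a joint passes its speed limit or range.

## Working session

There is one attempt and no reset: what is moved stays moved. The work goes in short steps, Python scripts to look and compute and a tool call to move; the robot and the scene stay as the last step left them, time stands still between calls to the robot, and variables do not carry over. Pictures are saved under pics/ and viewed, at most 10 in all, crops included, and the job is handed in when it is done.

Besides the shell and the picture viewer there is one more tool, called after ">>>" by a JSON object that holds its "api" and its "payload". move_arm: Moves the arm, as the interface text tells. Its arguments: {"type":"object","properties":{"motion":{"type":"array"},"newtons":{"type":"number"}},"required":["motion"]}

```bash
mkdir -p pics; cat > h.py <<'E'
import numpy as np, cv2
from workcell import manip, vision, order
from scipy.spatial.transform import Rotation as Ro
def shot(n,f=None):
    c=vision.camera(n)
    if f: cv2.imwrite('pics/'+f,c['pixels'][:,:,::-1])
    return c
def ray(c,u,v):
    K=np.array([[c['fx'],0,c['cx']],[0,c['fy'],c['cy']],[0,0,1.]])
    p=cv2.undistortPoints(np.array([[[u,v]]],float),K,np.array([c['k1'],0,0,0.]))[0,0]
    # k1 exact inverse refine handled by cv2 iteration
    R=np.array(c['R']);t=np.array(c['t'])
    d=R.T@np.array([p[0],p[1],1.]);return -R.T@t,d/np.linalg.norm(d)
def onz(c,u,v,z):
    o,d=ray(c,u,v);return o+d*(z-o[2])/d[2]
def tri(c1,p1,c2,p2):
    o,d=ray(c1,*p1);q,e=ray(c2,*p2)
    s=np.linalg.lstsq(np.stack([d,-e],1),q-o,rcond=None)[0]
    a=o+s[0]*d;b=q+s[1]*e
    return (a+b)/2,np.linalg.norm(a-b)
def proj(c,X):
    X=np.asarray(X,float)@np.array(c['R']).T+np.array(c['t']);s=X[...,:2]/X[...,2:]
    s=s*(1+c['k1']*(s**2).sum(-1,keepdims=True));return s*[c['fx'],c['fy']]+[c['cx'],c['cy']]
E
python3 - <<'E'
from h import *
import pickle
a=shot('scene','s0.png');b=shot('top','t0.png');pickle.dump((a,b),open('c0.pkl','wb'))
o=manip.get_obs();print({k:np.round(v,3).tolist() for k,v in o.items()})
for c in(a,b):print(-np.array(c['R']).T@c['t'],np.round(c['R'],2).tolist(),c['fx'],c['k1'])
E
```

```text
{'clock': 0.1, 'joint_pos': [1.229, 0.333, -0.065, 1.461, 0.022, 1.35, -0.088], 'joint_velocities': [0.0, 0.001, 0.001, -0.002, -0.002, 0.0, -0.0], 'tau': [0.003, -62.675, 0.05, -39.243, 0.017, 0.007, 0.0], 'position': [0.196, -0.593, 0.231], 'ee_rot': [0.987, 0.159, -0.0, -0.001], 'ft_force': [-0.138, -0.178, 0.79], 'torque': [-0.004, 0.029, 0.003], 'grasp_force': 0.0, 'grip_width': 1.005}
[ 1.09681443 -0.56645094  1.27039343] [[0.71, 0.71, -0.01], [0.58, -0.58, -0.57], [-0.41, 0.4, -0.82]] 486.2968616327474 -0.06312348099498442
[ 0.42992293 -0.00245987  1.8000352 ] [[0.02, -1.0, 0.0], [-1.0, -0.02, -0.08], [0.08, -0.0, -1.0]] 523.2347579222601 -0.07223483479857147
```

View pics/s0.png

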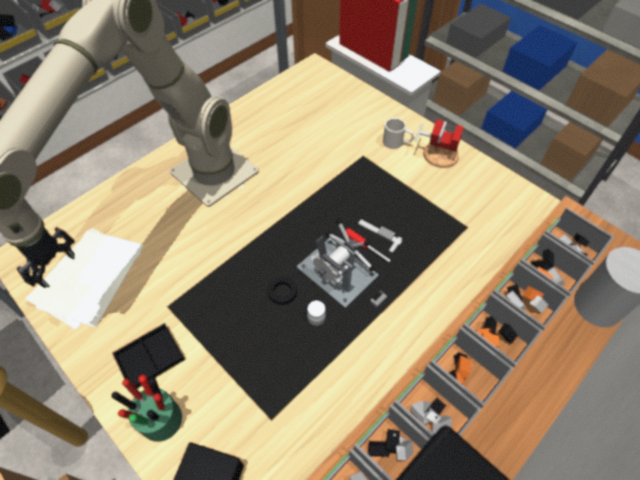

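View pics/t0.png

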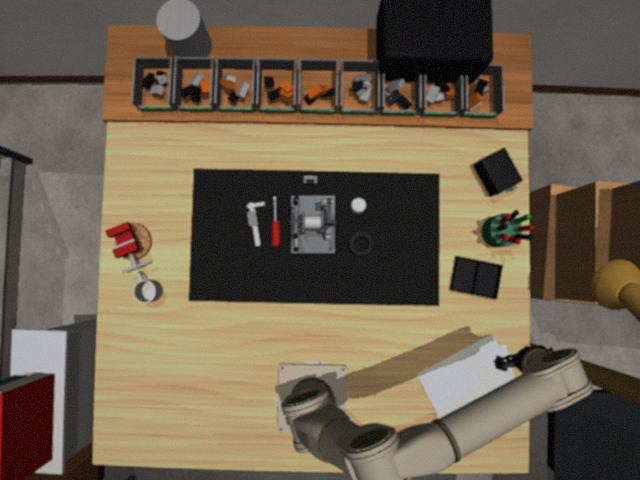

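The scene view shows the winch near (340,270). In the top view it is at (313,223), with its 200 mm side along world x. I'll enlarge both.

```bash
python3 - <<'E'
from h import *
import pickle
a,b=pickle.load(open('c0.pkl','rb'))
A=cv2.resize(a['pixels'][225:310,290:385],None,fx=7,fy=7,interpolation=cv2.INTER_CUBIC)[:,:,::-1]
B=cv2.resize(b['pixels'][188:258,280:345],None,fx=8,fy=8,interpolation=cv2.INTER_CUBIC)[:,:,::-1]
A=cv2.convertScaleAbs(A,alpha=1.3);B=cv2.convertScaleAbs(B,alpha=1.3)
cv2.imwrite('pics/s0z.png',A);cv2.imwrite('pics/t0z.png',B)
E
```

```text
(no output)
```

View pics/s0z.png

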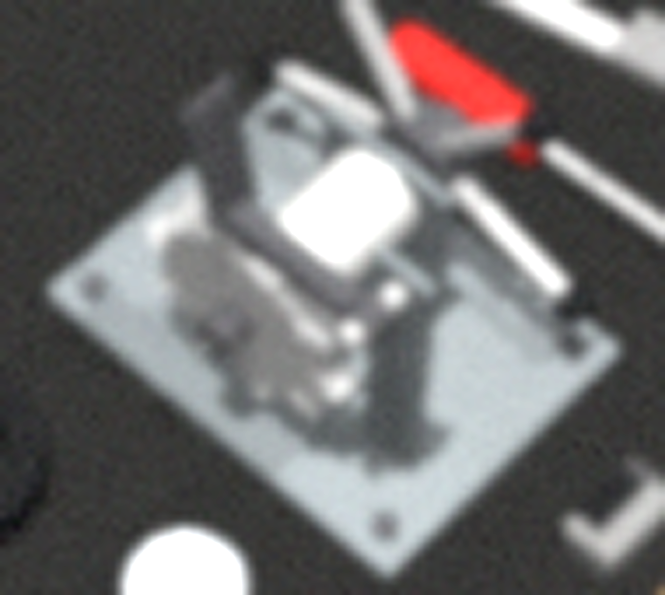

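View pics/t0z.png

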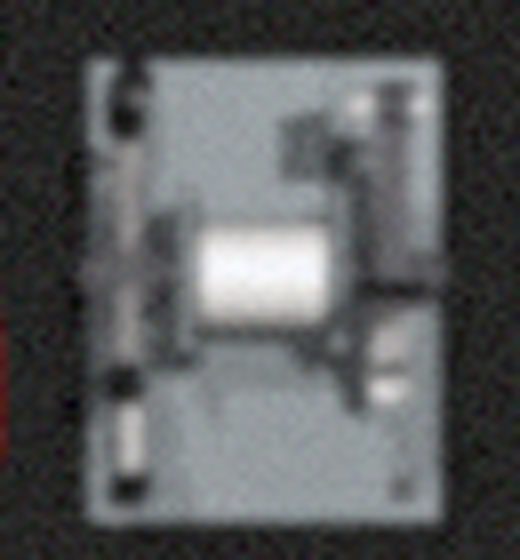

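The ratchet and pawl are on the world −y side. The pivot is at the far (+x) end, so the winch axes roughly match the world axes. In the scene crop the tab is at (215,95), and in the top crop it is at (400,285). In the top crop the balls are at (125,110), (122,380) and (128,487).

```bash
python3 - <<'E'
from h import *
import pickle
a,b=pickle.load(open('c0.pkl','rb'))
S=lambda x,y:((x+.5)/7-.5+290,(y+.5)/7-.5+225)
T=lambda x,y:((x+.5)/8-.5+280,(y+.5)/8-.5+188)
g=b['pixels'].astype(int).min(2); m=np.zeros(g.shape,np.uint8); m[190:256,288:340]=(g[190:256,288:340]>75)*255
m=cv2.morphologyEx(m,cv2.MORPH_CLOSE,np.ones((9,9)));
k=max(cv2.findContours(m,0,2)[0],key=cv2.contourArea);box=cv2.boxPoints(cv2.minAreaRect(k));print(box)
W=[onz(b,*p,.008) for p in box];print(np.round(W,4),[np.linalg.norm(W[i]-W[i-1]) for i in range(4)])
man=[onz(b,*T(*p),.008) for p in[(86,60),(441,60),(441,521),(86,521)]];print('top man',np.round(man,4))
sc=[onz(a,*S(*p),.008) for p in[(45,288),(388,578),(622,348)]];print('scene',np.round(sc,4))
print('tab',tri(a,S(212,92),b,T(400,287)))
print('ball-x',tri(a,S(260,72),b,T(128,487)))
print('ball+x',tri(a,S(582,315),b,T(125,112)))
E
```

```text
[[291. 195.]
 [334. 195.]
 [334. 253.]
 [291. 253.]]
[[ 0.6906  0.0856  0.008 ]
 [ 0.6937 -0.0629  0.008 ]
 [ 0.4934 -0.0664  0.008 ]
 [ 0.4904  0.0808  0.008 ]] [np.float64(0.20029662480919638), np.float64(0.14855171371479398), np.float64(0.20031728195010862), np.float64(0.14726803278698494)]
top man [[ 0.6904  0.088   0.008 ]
 [ 0.6935 -0.0653  0.008 ]
 [ 0.4945 -0.0688  0.008 ]
 [ 0.4914  0.0832  0.008 ]]
scene [[ 0.4932 -0.0659  0.008 ]
 [ 0.6954 -0.0635  0.008 ]
 [ 0.6918  0.0877  0.008 ]]
tab (array([ 0.57531427, -0.04412317,  0.21711538]), np.float64(0.000602451080454338))
ball-x (array([0.50266039, 0.06182962, 0.05230783]), np.float64(0.005407509320605904))
ball+x (array([0.6703158 , 0.07431068, 0.02541296]), np.float64(0.012557357025402399))
```

>>> {"api": "move_arm", "payload": {"motion": [[[0, 0, -0.06], [0, 0, 0.19], -1], [[0, 0, -0.02], [0, 0, 0.19], -1], [[0.032, -0.052, 0], [0, 0, 0], -1], [[0.032, -0.052, 0], [0, 0, 0], -1], [[0.032, -0.052, 0], [0, 0, 0], -1], [[0.032, -0.052, 0], [0, 0, 0], -1], [[0.032, -0.052, 0], [0, 0, 0], -1], [[0.032, -0.052, 0], [0, 0, 0], -1], [[0.032, -0.052, 0], [0, 0, 0], -1], [[0.032, -0.052, 0], [0, 0, 0], -1], [[0.032, -0.052, 0], [0, 0, 0], -1], [[0, 0, 0], [0, 0, 0], -1]], "newtons": 20}}

```text
clock: 1.3
position: [0.4076, -0.2323, 0.2915]
ee_rot: [1.0, 0.015, 0.0, -0.0]
ft_force: [-0.2, 0.5, 0.3]
grip_width: 0.006
grasp_force: 0.0
```

```bash
cat >> h.py <<'E'
C=np.array([.5925,.010,0]);YAW=.02
Rw=Ro.from_euler('z',YAW)
def w2(p): return C+Rw.apply(np.array(p)/1000.)
def rep(target=None):
    o=manip.get_obs();P=np.array(o['position']);Q=Ro.from_quat(o['ee_rot'])
    print('t',round(o['clock'],2),'winch mm',np.round(Rw.inv().apply(P-C)*1000,1),'x-axis',np.round(Q.as_matrix()[:,0],3),'z',np.round(Q.as_matrix()[:,2],3),'F',np.round(o['ft_force'],2),'grip',o['grip_width'])
    if target is not None: print('units to go',np.round(Q.inv().apply(w2(target)-P)/.75,4))
E
python3 -c "
from h import *
rep([-60,-52,240])"
```

```text
t 1.3 winch mm [-189.7 -238.5  291.5] x-axis [1.    0.03  0.001] z [ 0.001  0.001 -1.   ] F [-0.21  0.5   0.27] grip 0.005821779693107845
units to go [ 0.1752 -0.247   0.069 ]
```

>>> {"api": "move_arm", "payload": {"motion": [[[0.035, -0.049, 0], [0, 0, 0], -1], [[0.035, -0.049, 0], [0, 0, 0], -1], [[0.035, -0.049, 0], [0, 0, 0], -1], [[0.035, -0.05, 0], [0, 0, 0], -1], [[0.035, -0.05, 0], [0, 0, 0], -1], [[0, 0, 0.05], [0, 0, 0], -1], [[0, 0, 0.05], [0, 0, 0], -1], [[0, 0, 0.038], [0, 0, 0], -1], [[0, 0, 0], [0, 0, 0], -1], [[0, 0, 0], [0, 0, 0], -1]]}}

```text
clock: 2.3
position: [0.5322, -0.0506, 0.1884]
ee_rot: [1.0, 0.01, -0.0, -0.0]
ft_force: [0.3, 0.4, 0.1]
grip_width: -0.001
grasp_force: 0.0
```

```bash
python3 - <<'E'
from h import *
rep([-40,-52,188])
a=shot('scene');b=shot('top')
A=a['pixels'][205:295,290:380];B=b['pixels'][178:268,270:360]
I=np.hstack([cv2.resize(x,None,fx=4.4,fy=4.4,interpolation=cv2.INTER_CUBIC) for x in(A,B)])[:,:,::-1]
cv2.imwrite('pics/p1.png',cv2.convertScaleAbs(I,alpha=1.3))
for n,p in dict(tcp=None,tab=[-24,-52,206]).items():
    X=manip.get_obs()['position'] if p is None else w2(p)
    print(n,[(proj(c,X)-o)*4.4 for c,o in((a,[290,205]),(b,[270,178]))])
E
```

```text
t 2.3 winch mm [-61.5 -59.4 188.4] x-axis [ 1.    0.02 -0.  ] z [-0.  0. -1.] F [0.27 0.38 0.11] grip -0.0012799845433973818
units to go [ 0.0286 -0.0099  0.0005]
tcp [array([ 76.27735707, 136.14737069]), array([269.33327708, 263.84901498])]
tab [array([127.08339827, 147.35837511]), array([259.41654208, 209.89237379])]
```

View pics/p1.png

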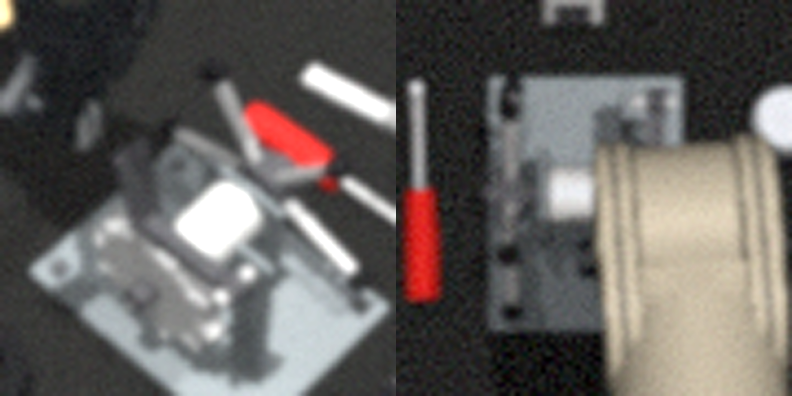

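The left half shows the shut fingertip at about (88,140), just outside the tab at (127,147), which matches the prediction. The highest ball is at (212,72). Next I centre in y and approach the tab gently.

>>> {"api": "move_arm", "payload": {"motion": [[[0.012, -0.01, 0], [0, 0, 0], -1], [[0.008, 0, 0], [0, 0, 0], -1], [[0.004, 0, 0], [0, 0, 0], -1], [[0.004, 0, 0], [0, 0, 0], -1], [[0.003, 0, 0], [0, 0, 0], -1], [[0.003, 0, 0], [0, 0, 0], -1], [[0, 0, 0], [0, 0, 0], -1]]}}

```text
clock: 3.1
position: [0.5574, -0.0424, 0.1877]
ee_rot: [1.0, 0.01, -0.0, 0.0]
ft_force: [-0.5, -0.8, 0.3]
grip_width: -0.004
grasp_force: 0.3
```

```bash
python3 -c "
from h import *
rep()"
```

```text
t 3.1 winch mm [-36.1 -51.7 187.7] x-axis [ 1.     0.02  -0.001] z [-0.001 -0.    -1.   ] F [-0.47 -0.76  0.33] grip -0.00376047228688655
```

>>> {"api": "move_arm", "payload": {"motion": [[[0.005, 0, -0.004], [0, 0, 0], -1], [[0.005, 0, -0.005], [0, 0, 0], -1], [[0.005, 0, -0.005], [0, 0, 0], -1], [[0.005, 0, -0.005], [0, 0, 0], -1], [[0, 0, 0], [0, 0, 0], -1]]}}

```text
clock: 3.6
position: [0.5734, -0.0419, 0.2028]
ee_rot: [1.0, 0.01, 0.001, -0.0]
ft_force: [0.1, -0.3, -0.9]
grip_width: 0.001
grasp_force: 0.0
```

>>> {"api": "move_arm", "payload": {"motion": [[[0.006, 0, -0.005], [0, 0, 0], -1], [[0.006, 0, -0.004], [0, 0, 0], -1], [[0.006, 0, -0.004], [0, 0, 0], -1], [[0.006, 0, -0.004], [0, 0, 0], -1], [[0, 0, 0], [0, 0, 0], -1], [[0, 0, 0], [0, 0, 0], -1], [[0, 0, 0], [0, 0, 0], -1]]}}

```text
clock: 4.3
position: [0.5906, -0.0416, 0.2147]
ee_rot: [1.0, 0.01, 0.0, -0.0]
ft_force: [0.5, -1.1, -0.1]
grip_width: -0.003
grasp_force: 0.0
```

```bash
python3 - <<'E'
from h import *
rep()
a=shot('scene')
A=a['pixels'][205:295,290:380]
I=cv2.resize(A,None,fx=6,fy=6,interpolation=cv2.INTER_CUBIC)[:,:,::-1]
cv2.imwrite('pics/p2.png',cv2.convertScaleAbs(I,alpha=1.5))
for th in(0,.2,.3,.4,.5):
    v=[-86*np.cos(th)+66*np.sin(th),0,66*np.cos(th)+86*np.sin(th)]
    print(th,np.round(v),(proj(a,w2(np.add([62,-52,140],v)))-[290,205])*6)
E
```

```text
t 4.3 winch mm [ -3.  -51.5 214.7] x-axis [1.   0.02 0.  ] z [ 0.  0. -1.] F [ 0.53 -1.13 -0.06] grip -0.0028391174995859147
0 [-86.   0.  66.] [173.2955431  200.94323878]
0.2 [-71.   0.  82.] [197.59416847 199.42810326]
0.3 [-63.   0.  88.] [211.84792923 201.64941922]
0.4 [-54.   0.  94.] [227.33866991 205.88754595]
0.5 [-44.   0.  99.] [243.91548576 212.13488931]
```

View pics/p2.png

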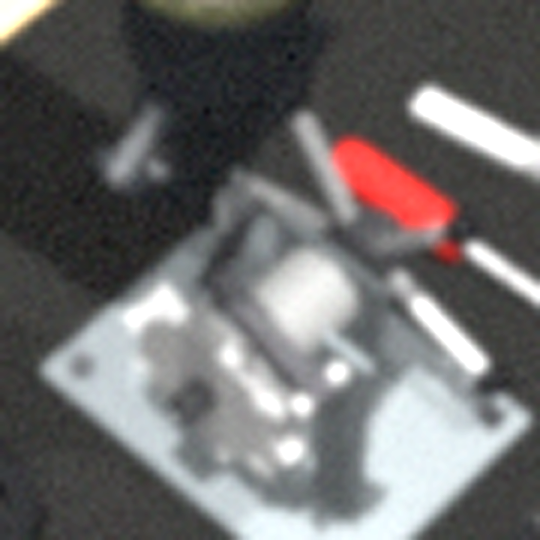

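```bash
python3 - <<'E'
from h import *
a=shot('scene')
A=a['pixels'][210:270,300:360]
I=cv2.resize(A,None,fx=9,fy=9,interpolation=cv2.INTER_CUBIC)[:,:,::-1]
I=(255*(I/255.)**.5).astype(np.uint8)
for n,p in dict(tcp=[-3,-51.5,214.7],tipL=[-14,-51.5,214.7],be0=[-11,-52,145],be4=[-3,-52,173],tab0=[-24,-52,206],tab4=[8,-52,234]).items():
    q=(proj(a,w2(p))-[300,210]+.5)*9;print(n,q);cv2.circle(I,tuple(int(x) for x in q),3,(0,255,0) if '0' in n else (0,0,255) if '4' in n else (255,255,0),-1)
cv2.imwrite('pics/p3.png',I)
E
```

```text
tcp [227.31227941 283.32521329]
tipL [200.07819002 262.14947955]
be0 [205.98041343 398.61337944]
be4 [225.42142471 363.07733143]
tab0 [174.44331465 260.91485817]
tab4 [254.25535465 267.92551224]
```

View pics/p3.png

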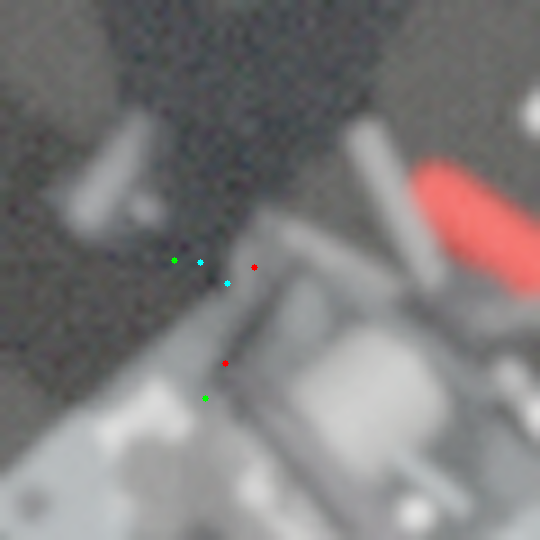

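The raised tab shows near (250,260) with the bar's end near (225,363), close to the 0.4 rad markers. Its old position at (174,260) is now bare mat. I'll back off and go to the spoke.

>>> {"api": "move_arm", "payload": {"motion": [[[-0.015, 0, 0], [0, 0, 0], -1], [[-0.02, 0, -0.02], [0, 0, 0], -1], [[-0.01, 0, -0.04], [0, 0, 0], -1], [[-0.025, -0.047, 0], [0, 0, 0], -1], [[-0.025, -0.047, 0], [0, 0, 0], -1], [[-0.02, -0.048, 0], [0, 0, 0], -1], [[0, 0, 0.05], [0, 0, 0], -1], [[0, 0, 0.05], [0, 0, 0], -1], [[0, 0, 0.03], [0, 0, 0], -1], [[0, 0, 0], [0, 0, 0], -1], [[0, 0, 0], [0, 0, 0], -1]]}}

```text
clock: 5.5
position: [0.5019, 0.0631, 0.163]
ee_rot: [1.0, 0.01, 0.0, 0.0]
ft_force: [0.3, -0.1, 0.4]
grip_width: -0.003
grasp_force: 0.0
```

```bash
python3 - <<'E'
from h import *
rep([-75,55,152])
a=shot('scene')
A=a['pixels'][210:270,300:360]
I=cv2.resize(A,None,fx=9,fy=9,interpolation=cv2.INTER_CUBIC)[:,:,::-1]
I=(255*(I/255.)**.5).astype(np.uint8)
for n,p in dict(be0=[-11,-52,145],be4=[-3,-52,173],tab0=[-24,-52,206],tab4=[8,-52,234],ball=[-46,55,157]).items():
    q=(proj(a,w2(p))-[300,210]+.5)*9;print(n,q);cv2.circle(I,tuple(int(x) for x in q),3,(0,255,0) if '0' in n else (0,0,255) if '4' in n else (255,255,0),-1)
cv2.imwrite('pics/p4.png',I)
E
```

```text
t 5.5 winch mm [-89.5  54.9 163. ] x-axis [1.   0.02 0.  ] z [ 0. -0. -1.] F [ 0.26 -0.05  0.44] grip -0.00295523021809115
units to go [ 0.0193 -0.0002  0.0147]
be0 [205.98041343 398.61337944]
be4 [225.42142471 363.07733143]
tab0 [174.44331465 260.91485817]
tab4 [254.25535465 267.92551224]
ball [357.48078746 109.87525134]
```

View pics/p4.png

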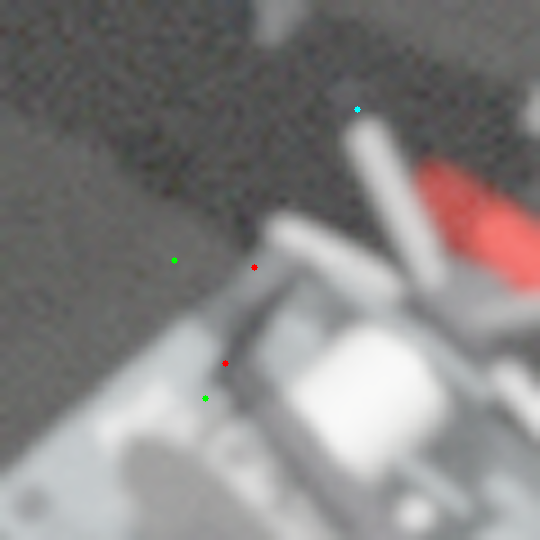

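The pawl is holding at about 0.4 rad, with the tab near (250,270). The spoke end at (357,115) is where predicted. Now I push the spoke.

>>> {"api": "move_arm", "payload": {"motion": [[[0.01, 0, 0.015], [0, 0, 0], -1], [[0.01, 0, 0], [0, 0, 0], -1], [[0.008, 0, 0], [0, 0, 0], -1], [[0.008, 0, 0], [0, 0, 0], -1], [[0.008, 0, 0], [0, 0, 0], -1], [[0.008, 0, 0], [0, 0, 0], -1], [[0.008, 0, 0], [0, 0, 0], -1], [[0.008, 0, 0], [0, 0, 0], -1], [[0.008, 0, 0], [0, 0, 0], -1], [[0.005, 0, 0], [0, 0, 0], -1], [[0, 0, 0], [0, 0, 0], -1], [[0, 0, 0], [0, 0, 0], -1]]}}

```text
clock: 6.75
position: [0.5633, 0.0644, 0.1511]
ee_rot: [1.0, 0.01, 0.0, -0.0]
ft_force: [-0.2, -0.0, -0.3]
grip_width: -0.001
grasp_force: 0.0
```

```bash
cat > w.py <<'E'
from h import *
rep([-12.5,55,152])
a=shot('scene')
A=a['pixels'][205:285,300:380]
I=cv2.resize(A,None,fx=7,fy=7,interpolation=cv2.INTER_CUBIC)[:,:,::-1]
I=(255*(I/255.)**.5).astype(np.uint8)
for th in(-.1,.3,.4,.5,.6):
  for k in range(5):
    f=np.deg2rad(-25+72*k)+th
    q=(proj(a,w2([90*np.sin(f),55,80+90*np.cos(f)]))-[300,205]+.5)*7
    if k in(0,1,4): print(th,k,np.round(q)); cv2.circle(I,tuple(int(x) for x in q),2,{-.1:(0,255,0),.3:(0,0,255),.4:(0,255,255),.5:(255,0,255),.6:(255,0,0)}[th],-1)
import sys
cv2.imwrite('pics/'+sys.argv[1],I)
E
python3 w.py p5.png
```

```text
t 6.75 winch mm [-28.1  55.  151.1] x-axis [1.    0.02  0.001] z [ 0.001  0.    -1.   ] F [-0.17 -0.04 -0.31] grip -0.0009637274390592958
units to go [ 0.0208 -0.     -0.0012]
-0.1 0 [278. 120.]
-0.1 1 [473. 280.]
-0.1 4 [201. 201.]
0.3 0 [341. 149.]
0.3 1 [508. 350.]
0.3 4 [200. 151.]
0.4 0 [358. 160.]
0.4 1 [513. 366.]
0.4 4 [204. 142.]
0.5 0 [375. 172.]
0.5 1 [516. 382.]
0.5 4 [209. 134.]
0.6 0 [391. 186.]
0.6 1 [518. 396.]
0.6 4 [216. 127.]
```

View pics/p5.png

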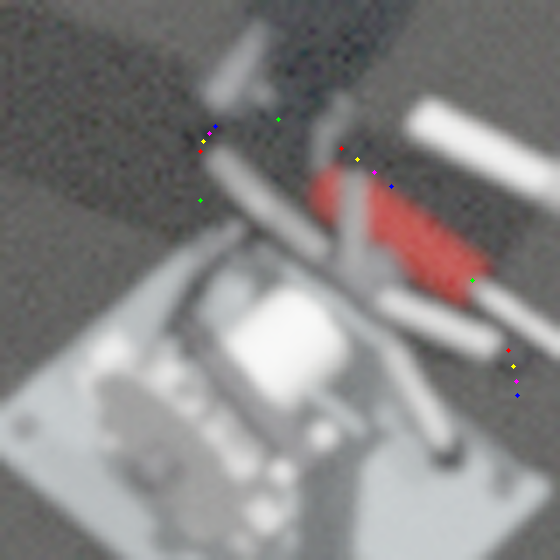

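The spoke ends at about (505,352) and (202,147) read a wheel angle of about 0.34, which agrees with the contact geometry. I'll push 15.5 mm more to reach 0.52.

>>> {"api": "move_arm", "payload": {"motion": [[[0.006, 0, 0], [0, 0, 0], -1], [[0.006, 0, 0], [0, 0, 0], -1], [[0.005, 0, 0], [0, 0, 0], -1], [[0.004, 0, 0], [0, 0, 0], -1], [[0, 0, 0], [0, 0, 0], -1], [[0, 0, 0], [0, 0, 0], -1], [[0, 0, 0], [0, 0, 0], -1]]}}

```text
clock: 7.5
position: [0.5788, 0.0646, 0.151]
ee_rot: [1.0, 0.01, 0.0, -0.0]
ft_force: [-0.7, -1.2, -0.5]
grip_width: 0.001
grasp_force: 0.0
```

```bash
python3 w.py p6.png
```

```text
t 7.5 winch mm [-12.6  54.9 151. ] x-axis [1.    0.02  0.001] z [ 0.001  0.    -1.   ] F [-0.68 -1.15 -0.53] grip 0.0013775735110519297
units to go [ 0.0001 -0.0002 -0.0013]
-0.1 0 [278. 120.]
-0.1 1 [473. 280.]
-0.1 4 [201. 201.]
0.3 0 [341. 149.]
0.3 1 [508. 350.]
0.3 4 [200. 151.]
0.4 0 [358. 160.]
0.4 1 [513. 366.]
0.4 4 [204. 142.]
0.5 0 [375. 172.]
0.5 1 [516. 382.]
0.5 4 [209. 134.]
0.6 0 [391. 186.]
0.6 1 [518. 396.]
0.6 4 [216. 127.]
```

View pics/p6.png

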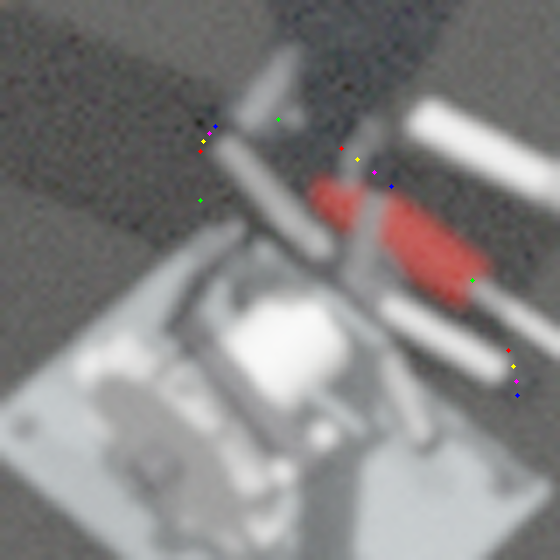

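The wheel is now at about 0.5, with ball ends near (372,170) and (515,378). The pawl is still up, its tab running from (180,300) to (235,235). I'll retreat and come down on the tab's inner side.

>>> {"api": "move_arm", "payload": {"motion": [[[-0.02, 0, 0], [0, 0, 0], -1], [[-0.01, 0, -0.05], [0, 0, 0], -1], [[0, 0, -0.062], [0, 0, 0], -1], [[0, 0, -0.062], [0, 0, 0], -1], [[0, 0, -0.012], [0, 0, 0], -1], [[0.032, 0.048, 0], [0, 0, 0], -1], [[0.032, 0.048, 0], [0, 0, 0], -1], [[0.032, 0.047, 0], [0, 0, 0], -1], [[0, 0, 0], [0, 0, 0], -1], [[0, 0, 0], [0, 0, 0], -1]]}}

```text
clock: 8.55
position: [0.6304, -0.0423, 0.2894]
ee_rot: [1.0, 0.009, -0.001, -0.0]
ft_force: [0.5, 1.3, 0.2]
grip_width: -0.005
grasp_force: 0.0
```

```bash
python3 -c "
from h import *
rep([36,-52,216])"
```

```text
t 8.55 winch mm [ 36.9 -53.1 289.4] x-axis [ 1.     0.019 -0.001] z [-0.001  0.001 -1.   ] F [0.52 1.28 0.2 ] grip -0.0052065732697590215
units to go [-0.001  -0.0014  0.0979]
```

>>> {"api": "move_arm", "payload": {"motion": [[[0, 0, 0.05], [0, 0, 0], -1], [[0, 0, 0.048], [0, 0, 0], -1], [[-0.009, 0, 0], [0, 0, 0], -1], [[-0.008, 0, 0], [0, 0, 0], -1], [[-0.006, 0, 0.005], [0, 0, 0], -1], [[-0.006, 0, 0.005], [0, 0, 0], -1], [[-0.006, 0, 0.005], [0, 0, 0], -1], [[-0.005, 0, 0.005], [0, 0, 0], -1], [[-0.005, 0, 0.006], [0, 0, 0], -1], [[0, 0, 0], [0, 0, 0], -1]]}}

```text
clock: 9.55
position: [0.5958, -0.0424, 0.1969]
ee_rot: [1.0, 0.01, -0.001, 0.0]
ft_force: [-0.1, -0.9, 0.1]
grip_width: -0.003
grasp_force: 0.0
```

```bash
python3 -c "
from h import *
rep([-5,-52,188])"
```

```text
t 9.55 winch mm [  2.3 -52.4 196.9] x-axis [ 1.     0.02  -0.001] z [-0.001 -0.    -1.   ] F [-0.14 -0.85  0.13] grip -0.002560153333873816
units to go [-0.0097 -0.0006  0.0119]
```

>>> {"api": "move_arm", "payload": {"motion": [[[-0.005, 0, 0.006], [0, 0, 0], -1], [[-0.005, 0, 0.006], [0, 0, 0], -1], [[-0.003, 0, 0], [0, 0, 0], -1], [[0, 0, 0], [0, 0, 0], -1]]}}

```text
clock: 9.95
position: [0.5864, -0.0425, 0.1884]
ee_rot: [1.0, 0.01, -0.0, 0.0]
ft_force: [-0.2, -0.2, -0.5]
grip_width: -0.001
grasp_force: 0.0
```

>>> {"api": "move_arm", "payload": {"motion": [[[-0.003, 0, 0], [0, 0, 0], -1], [[0, 0, 0], [0, 0, 0], -1]]}}

```text
clock: 10.15
position: [0.5854, -0.0424, 0.1892]
ee_rot: [1.0, 0.01, 0.001, 0.0]
ft_force: [3.5, -0.8, -0.7]
grip_width: -0.001
grasp_force: 2.2
```

```bash
python3 -c "
from h import *
rep([26,-52,165])"
```

```text
t 10.15 winch mm [ -8.2 -52.3 189.2] x-axis [1.    0.02  0.003] z [ 0.003 -0.    -1.   ] F [ 3.55 -0.77 -0.74] grip -0.0009005468970331464
units to go [ 0.0455 -0.0004  0.0324]
```

>>> {"api": "move_arm", "payload": {"motion": [[[-0.003, 0, 0], [0, 0, 0], -1], [[-0.003, 0, 0], [0, 0, 0], -1], [[0, 0, 0], [0, 0, 0], -1]]}}

```text
clock: 10.45
position: [0.5843, -0.0424, 0.1908]
ee_rot: [1.0, 0.01, 0.006, -0.0]
ft_force: [20.1, 0.7, -0.6]
grip_width: 0.003
grasp_force: 9.4
```

```bash
python3 -c "
from h import *
rep([26,-52,165])"
```

```text
t 10.45 winch mm [ -9.2 -52.2 190.8] x-axis [1.    0.02  0.011] z [ 0.011  0.    -1.   ] F [20.1   0.71 -0.58] grip 0.003270830631734273
units to go [ 0.0466 -0.0002  0.035 ]
```

>>> {"api": "move_arm", "payload": {"motion": [[[0.01, 0, 0], [0, 0, 0], -1], [[0.02, 0, 0], [0, 0, 0], -1], [[0.025, 0, 0], [0, 0, 0], -1], [[0, 0, 0.02], [0, 0, 0], -1], [[0, 0, 0.02], [0, 0, 0], -1], [[0, 0, 0.01], [0, 0, 0], -1], [[0, 0, 0], [0, 0, 0], -1]]}}

```text
clock: 11.15
position: [0.6197, -0.0419, 0.1491]
ee_rot: [1.0, 0.01, -0.002, 0.0]
ft_force: [0.0, -0.1, -0.4]
grip_width: 0.001
grasp_force: 0.0
```

```bash
python3 -c "
from h import *
rep([28,-52,145])"
```

```text
t 11.15 winch mm [ 26.2 -52.4 149.1] x-axis [ 1.     0.02  -0.003] z [-0.003 -0.    -1.   ] F [ 0.04 -0.11 -0.36] grip 0.0008572247617944493
units to go [ 0.0025 -0.0006  0.0055]
```

>>> {"api": "move_arm", "payload": {"motion": [[[0, 0, 0.004], [0, 0, 0], -1], [[0, 0, 0.002], [0, 0, 0], -1], [[0, 0, 0], [0, 0, 0], -1], [[0, 0, 0], [0, 0, 0], -1]]}}

```text
clock: 11.55
position: [0.6214, -0.0418, 0.1469]
ee_rot: [1.0, 0.01, 0.0, 0.0]
ft_force: [0.3, -0.6, 0.2]
grip_width: -0.003
grasp_force: 0.0
```

>>> {"api": "move_arm", "payload": {"motion": [[[0, 0, 0.0015], [0, 0, 0], -1], [[0, 0, 0], [0, 0, 0], -1], [[0, 0, 0], [0, 0, 0], -1]]}}

```text
clock: 11.85
position: [0.6213, -0.0418, 0.1454]
ee_rot: [1.0, 0.01, 0.0, 0.0]
ft_force: [0.0, 0.3, -0.4]
grip_width: -0.003
grasp_force: 0.0
```

>>> {"api": "move_arm", "payload": {"motion": [[[0, 0, 0.0015], [0, 0, 0], -1], [[0, 0, 0.0015], [0, 0, 0], -1], [[0, 0, 0], [0, 0, 0], -1], [[0, 0, 0], [0, 0, 0], -1]]}}

```text
clock: 12.25
position: [0.6214, -0.0418, 0.145]
ee_rot: [1.0, 0.01, 0.0, 0.0]
ft_force: [-6.4, -0.2, 13.8]
grip_width: 0.0
grasp_force: 7.1
```

The pawl is solid at 145 mm, so it is fully down in the gap. I'll retreat straight up.

>>> {"api": "move_arm", "payload": {"motion": [[[0, 0, -0.02], [0, 0, 0], -1], [[0, 0, -0.05], [0, 0, 0], -1], [[0, 0, -0.06], [0, 0, 0], -1], [[0, 0, -0.06], [0, 0, 0], -1], [[0, 0, 0], [0, 0, 0], -1], [[0, 0, 0], [0, 0, 0], -1], [[0, 0, 0], [0, 0, 0], -1]]}}

```text
clock: 12.95
position: [0.6208, -0.0419, 0.2847]
ee_rot: [1.0, 0.01, -0.001, 0.0]
ft_force: [-0.6, 0.0, -0.2]
grip_width: 0.003
grasp_force: 0.0
```

```bash
python3 -c "
from h import *
rep()
print(order.hand_in())"
```

```text
t 12.95 winch mm [ 27.3 -52.4 284.7] x-axis [ 1.     0.02  -0.002] z [-0.002 -0.    -1.   ] F [-0.61  0.02 -0.22] grip 0.00305163520405198
the job is handed in; nothing more can be done
None
```

The job is handed in at about 13 s: I raised the pawl to about 0.4 rad, pushed the wheel back to about 0.5 rad (one notch), and pressed the pawl down until it stopped at its fully-down height. I took no wheel reading after seating it, and the hand-in returned no verdict.

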